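Make room for the pepper mill in the spice rack

TASK

Take the wooden pepper mill that stands near the front, left of the sink, and put it back in its place in the spice rack: in the middle of the row, with two jars on each side of it. The jars have closed up, so nudge them apart towards the ends of the rack until there is room; do not lift them out or tip any over. In the end all five should stand upright on the floor of the rack, and the bowl, the garlic and the timer should be left where they are.

Things in the scene. Friction and masses are not known exactly. Their poses are not given: they have to be found in the camera images.
- spice_rack: Low wooden countertop spice rack, fixed, open above, 94 mm deep, 258 mm long. Origin: centre of its underside, on the worktop; x to its back, y along the row to the left, z up. 8 mm front lip with its top at 33 mm, 8 mm back rail up to 40 mm, 12 mm thick end cheeks up to 63 mm at the back and 54 mm in front (heights above the worktop).
- rack_channel (a point): Centre of the floor of the rack's one straight channel, 12 mm above the worktop; axes as the rack's. The channel is 234 mm long (y -117 to +117 mm) and 66 mm deep (x -33 to +33 mm). Four jars stand in it in a row along y; the mill fits as the fifth with 12 mm to spare in all, once the jars are pushed up to both ends. Wall cabinets hang 0.51 m above, from x = 0.56 m back.
- pepper_mill_center (a point): Turned wooden pepper mill, round, 150 mm high with a small metal knob, foot (widest) 58 mm in diameter; round head 49 mm in diameter, 109 to 139 mm above the foot, widest at about 122 mm (grip it there; held by its round head it swings if the foot is bumped). 0.13 to 0.25 kg. Stands left of the sink, near the front (a like mill far back stays there). Point: its centre, 75 mm above its foot; z up.
- jar_blue_center (a point): Spice jar, a round cylinder 41 mm in diameter and 105 mm high, clear glass with a dark brown cap and a blue and white label; the top 21 mm are its fixed cap, 40 mm in diameter. 0.11 kg; slides easily if pushed low or gripped, tips if pushed near the top. One of four in the rack; their order varies. Point: its centre, 52.5 mm above its foot; z up.
- jar_dark_center (a point): Spice jar, a round cylinder 41 mm in diameter and 105 mm high, clear glass with a black cap and a dark label with green leaves; the top 21 mm are its fixed cap, 40 mm in diameter. 0.11 kg; slides easily if pushed low or gripped, tips if pushed near the top. One of four in the rack; their order varies. Point: its centre, 52.5 mm above its foot; z up.
- jar_gold_center (a point): Spice jar, a round cylinder 41 mm in diameter and 105 mm high, clear glass with a brown and gold cap and a white and red label; the top 21 mm are its fixed cap, 40 mm in diameter. 0.11 kg; slides easily if pushed low or gripped, tips if pushed near the top. One of four in the rack; their order varies. Point: its centre, 52.5 mm above its foot; z up.
- jar_dark_2_center (a point): Spice jar, a round cylinder 41 mm in diameter and 105 mm high, clear glass with a black cap and a dark label with green leaves (a second one of the kind); the top 21 mm are its fixed cap, 40 mm in diameter. 0.11 kg; slides easily if pushed low or gripped, tips if pushed near the top. One of four in the rack; their order varies. Point: its centre, 52.5 mm above its foot; z up.
- bowl: Bystander: white bowl with green dots, 130 mm across, 55 mm high, left of the sink. Origin: centre of its underside.
- timer: Bystander: round white kitchen timer with a dark dial, 66 mm across, 48 mm high, behind the rack, near the sink. Origin: centre of its underside.
- garlic: Bystander: garlic bulb, 50 mm across, 48 mm high, on the left near the hob. Origin: centre of its underside.
- pepper_mill: The same pepper mill, as a  origin at the centre of its foot.
There are look-alikes about, which are no part of the job. What is shaped like the part that bears jar_dark_center but turquoise is not meant. What is shaped like the part that bears jar_dark_2_center but purple is not meant.

How it is judged:
By the outcome, as a careful person would: the job done as asked, in the order asked, and still so for the second after the job is handed in, with the robot touching nothing.
It also fails if it takes over 70 s, if anything falls off the work surface, if the arm or the gripper's body presses on something with over 40 N, if the wrist force passes 120 N, or if a joint passes its speed limit or range.

ROBOT

A 7-joint arm with a two-finger parallel gripper is mounted at the origin on a cart in front of the work surface, level with it; the furniture and walls round the work are solid. World frame = base frame: x ahead of the robot, y to its left, z up, the work surface at z = 0. Lengths are in m, angles in rad, forces in N, time in s.
With the tool pointing down it reaches from about 0.425 to 0.825 m from the base axis. Payload 3.6 kg.
Tool frame: the origin (TCP) lies midway between the tips of the shut fingers; the grasp point (between the pads) lies ctrl.grip_depth behind it (ctrl.grip_depth is the distance from the TCP to the grasp point, in m); z points along the fingers, y is the line along which they close (so a half turn about z gives the same grasp; the last joint's range is limited). The gripper opens to 85 mm and grips with 20 to 120 N. Pads are 22 mm wide; open, the fingers measure 114 mm over their backs; the gripper's body (76 mm by 85 mm) begins 54 mm behind the grasp point. The pads swing forward as they close: fully open they stand 13 mm farther back than shut.
Start: joints at [-1.204, 0.615, -0.013, 1.423, 0.008, 1.103, -0.04], TCP at [0.249, 0.6, 0.231] pointing down, gripper open.
Joint ranges: [-3.12, 3.12], [-0.3, 2.06], [-1.34, 1.32], [0.26, 2.42], [-1.36, 4.5], [0.01, 1.98], [-2.84, 2.84]. Speed limits (rad/s): [2.79, 2.79, 3.14, 3.14, 3.14, 3.14, 3.14].

INTERFACE

Orientations are given as a unit quaternion [w, x, y, z].
In Python, from rig import ctrl gives the robot as it stands.
- The arm moves only by the tool send_rows, never from a script. Its argument "deltas" is a list of rows, each a list of 3 entries, a list of its own where there are three numbers: the shift along the tool's x, y, z in m, then the turn, a rotation vector about the tool's x, y, z in degrees, then the opening, from -1 (shut) to 1 (fully open). A call has 1 to 20 rows; each row shifts and turns the commanded pose from where the row before left it, along the tool's axes as they then stand; what a row does not reach is not made up. A row lasts 1/8 s, in which the tool goes at most 62.5 mm and 10.7 degrees, less where a joint would pass 70% of its speed; a pose out of reach is approached as far as the arm can. A call with a gripper value outside its range is refused whole. The fingers move at their own pace and stop on an object; "newtons" is the grip in N (left out, the last holds). Time passes only in rows, so rows that do not move let the fingers close. It gives the time, the measured TCP pose, the force, the opening and the grip force at its end, in the units of the state.
- ctrl.get_obs(): the state, without advancing time (a new reading comes with each control period).
- ctrl.get_image(name): name is "scene" or "side" or "wrist"; returns a dict with "frame" (400x640x3 uint8, red, green, blue), "range_z" (400x640 float32, m along the optical axis (not along the pixel's ray), 0 where there is no reading), "vertical_fov" (degrees; the focal length in pixels is half the picture's height over the tangent of half this angle, whatever the lens; pixels are square), "cx", "cy" (the principal point, pixels), "R" (3x3) and "t" (3): a world point X has camera coordinates R X + t. Camera axes: x right, y down, z forward; pixel columns grow to the right and rows downward; lengths in m; the calibration is good to about 2 mm. A picture is of the moment at which its call begins.
- ctrl.job_done(): hands the job in; it is judged then, once.
Trained networks look in a picture, given as the dict that the camera call returned (one of the last four; its "shot" number tells which), for a name from the list of things; names that differ only in an ending like _2 or _b are one class to them, and where a whole thing is asked for, a point or a joint stands for the part that bears it (a point fixed in the world has none). Each returns a list of dicts, best first, with "score" (0 to 1); they miss things now and then, are a little off and sometimes report something else, mostly with a low value. They report only what shows in the picture. A call takes as long as a camera call. They do not tell look-alikes from the thing itself.
- ctrl.regions_of(picture, query): "pixels" (400x640 bool, what is visible of it) and "bbox" ([left, top, right, bottom] in pixels, round what is visible of it).
The state is a dict: "clock": time; "qpos": joint angles; "joint_velocities": joint speeds; "joint_efforts": joint torques, N m; "tool_pos": TCP position; "tcp_rot": TCP orientation; "ft_force": force on the tool from outside, world axes, zero at the start; "ft_torque": the same for the moment, N m; "grip_width": finger opening in m; "grasp_force": force on a finger pad.
Only numpy, scipy, OpenCV 4.12 (cv2) and the standard library are available. Lean on these libraries where they do the work, as an engineer would, in place of code of your own. Each camera call takes 0.05 s, during which the arm holds its last target. There are 200 camera calls.

## Working session

There is one attempt and no reset: what is moved stays moved. The work goes in short steps, Python scripts to look and compute and a tool call to move; the robot and the scene stay as the last step left them, time stands still between calls to the robot, and variables do not carry over. Pictures are saved under pics/ and viewed, at most 10 in all, crops included, and the job is handed in when it is done.

Besides the shell and the picture viewer there is one more tool, called after "Request:" as name([rows], argument=value, ...), one row to a line, values as JSON. send_rows: Moves the arm, as the interface text tells. Its arguments: {"type":"object","properties":{"deltas":{"type":"array"},"newtons":{"type":"number"}},"required":["deltas"]}

```bash
ls; mkdir -p pics
cat > h.py <<'E'
import numpy as np, cv2
from rig import ctrl
def cam(n): return ctrl.get_image(n)
def pts(p,mask):
    f=200/np.tan(np.radians(p["vertical_fov"])/2)
    v,u=np.nonzero(mask&(p["range_z"]>0)); z=p["range_z"][v,u]
    c=np.stack([(u-p["cx"])/f*z,(v-p["cy"])/f*z,z],1)
    return (c-p["t"])@np.asarray(p["R"])
def proj(p,X):
    f=200/np.tan(np.radians(p["vertical_fov"])/2)
    c=np.asarray(p["R"])@np.asarray(X)+p["t"]; return f*c[0]/c[2]+p["cx"],f*c[1]/c[2]+p["cy"]
def save(p,n,crop=None,s=1):
    im=p["frame"][...,::-1]
    if crop: im=im[crop[1]:crop[3],crop[0]:crop[2]]
    cv2.imwrite("pics/"+n,cv2.resize(im,None,fx=s,fy=s,interpolation=cv2.INTER_CUBIC))
E
python3 - <<'E'
from h import *
o=ctrl.get_obs(); print(o["clock"],o["tool_pos"],o["tcp_rot"],o["grip_width"],ctrl.grip_depth)
ims=[]
for n in("scene","side"):
    p=cam(n); ims.append(p["frame"])
    print(n,np.round(-np.asarray(p["R"]).T@p["t"],2))
    for q in("pepper_mill","jar_blue_center","jar_dark_center","jar_gold_center","spice_rack"):
        for r in ctrl.regions_of(p,q)[:6]:
            P=pts(p,r["pixels"]); 
            if len(P): print(q,round(r["score"],2),np.round(r["bbox"]),np.round(np.median(P,0),3),np.round(np.percentile(P,2,axis=0),3),np.round(np.percentile(P,98,axis=0),3))
    save(p,n+".png",s=1.25)
E
```

```text
pics
0.0 [0.24848181 0.59978689 0.23010973] [-2.54983842e-04  1.95095061e-01  9.80783468e-01 -1.28106835e-03] 0.08537710974021837 0.0187
scene [-0.17  1.06  1.06]
jar_blue_center 0.61 [367. 152. 380. 182.] [ 0.461 -0.287  0.089] [ 0.453 -0.312  0.02 ] [ 0.488 -0.265  0.123]
jar_dark_center 0.46 [385. 139. 395. 170.] [ 0.44  -0.373  0.094] [ 0.43  -0.398  0.028] [ 0.463 -0.363  0.122]
jar_gold_center 0.72 [357. 156. 372. 188.] [ 0.472 -0.241  0.076] [ 0.459 -0.279  0.019] [ 0.497 -0.231  0.122]
spice_rack 0.92 [342. 154. 407. 200.] [ 0.448 -0.262  0.031] [ 0.395 -0.432  0.01 ] [ 0.537 -0.179  0.064]
spice_rack 0.51 [208. 229. 222. 256.] [0.695 0.26  0.031] [0.626 0.233 0.008] [0.724 0.307 0.058]
side [ 0.43 -1.1   0.88]
jar_blue_center 0.5 [312. 242. 323. 275.] [ 0.48  -0.311  0.113] [ 0.456 -0.319  0.026] [ 0.489 -0.287  0.119]
jar_dark_center 0.75 [332. 302. 348. 339.] [ 0.516 -0.508  0.076] [ 0.499 -0.515  0.01 ] [ 0.535 -0.482  0.106]
jar_dark_center 0.61 [304. 267. 316. 299.] [ 0.449 -0.4    0.087] [ 0.429 -0.406  0.026] [ 0.468 -0.37   0.118]
jar_gold_center 0.52 [312. 234. 328. 246.] [ 0.478 -0.262  0.115] [ 0.461 -0.276  0.104] [ 0.494 -0.241  0.119]
spice_rack 0.76 [287. 238. 341. 320.] [ 0.475 -0.378  0.031] [ 0.398 -0.45   0.008] [ 0.533 -0.204  0.062]
spice_rack 0.63 [343. 152. 376. 177.] [0.662 0.271 0.033] [0.605 0.178 0.008] [0.717 0.305 0.055]
```

View pics/scene.png

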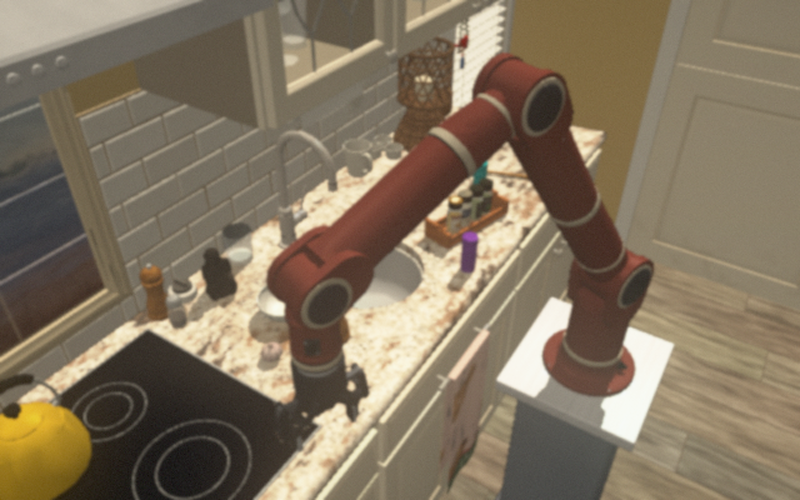

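View pics/side.png

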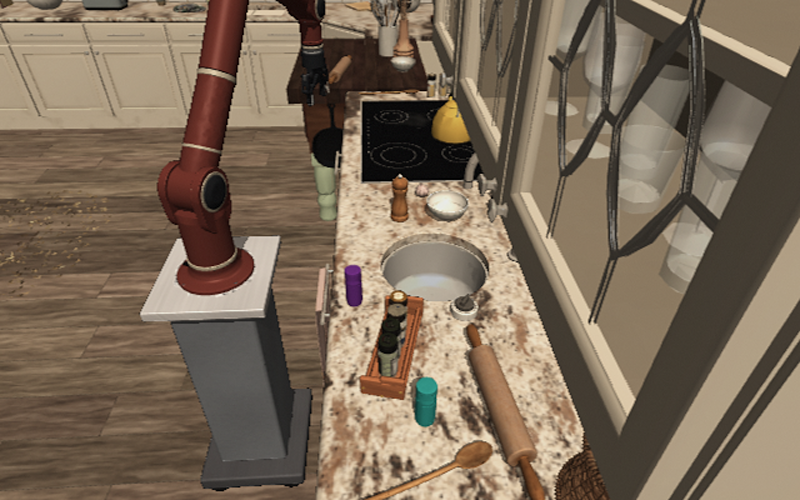

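The scene picture shows the rack at about (465,215) with the arm hiding the mill. The side picture shows a wooden mill at (399,200), left of the sink near the front, the rack at (393,345), a purple look-alike at (353,285) and a turquoise one at (426,400). The like mill far back is at (152,290) in the scene picture. The front one at side (399,200) fits the description. I'll confirm it in an enlarged crop.

Run:
```python
from h import *
p=cam("side")
a=p["frame"][130:190,290:390]; b=p["frame"][225:325,280:360]
A=cv2.resize(a,None,fx=4,fy=4,interpolation=2);B=cv2.resize(b,None,fx=4,fy=4,interpolation=2)
I=np.zeros((400,720,3),np.uint8);I[:240,:400]=A;I[:,400:]=B
cv2.imwrite("pics/crop.png",I[...,::-1])
m=np.zeros((400,640),bool);m[139:178,311:329]=1
P=pts(p,m);x=np.round(P[19*3::18],3)
P=P[P[:,2]>0.02]
for lo,hi in((.02,.04),(.04,.06),(.105,.14),(.14,.16)):
    s=P[(P[:,2]>lo)&(P[:,2]<hi)]
    s=s[np.abs(s[:,1]-np.median(s[:,1]))<.04]
    print(lo,len(s),np.round(s.min(0),3),np.round(s.max(0),3))
for q in("bowl","garlic","timer","pepper_mill"):
    for r in ctrl.regions_of(p,q)[:3]:
        Q=pts(p,r["pixels"]);print(q,round(r["score"],2),np.round(r["bbox"]),np.round(np.percentile(Q,2,axis=0),3),np.round(np.percentile(Q,98,axis=0),3))
# rack: parts
m=np.zeros((400,640),bool);m[232:325,280:350]=1
P=pts(p,m)
s=P[(P[:,2]>.02)&(P[:,2]<.068)]
hsv=cv2.cvtColor(p["frame"],cv2.COLOR_RGB2HSV)
print(cv2.minAreaRect((s[:,:2]*1000).astype(np.float32)))
t=P[(P[:,2]>.105)&(P[:,2]<.13)]
np.save("rack.npy",P)
print(cv2.minAreaRect((t[:,:2]*1000).astype(np.float32)),len(t))
```

```text
0.02 61 [0.481 0.208 0.02 ] [0.532 0.241 0.038]
0.04 68 [0.485 0.205 0.04 ] [0.531 0.244 0.059]
0.105 127 [0.485 0.211 0.105] [0.531 0.25  0.14 ]
0.14 8 [0.504 0.233 0.143] [0.515 0.24  0.15 ]
bowl 0.59 [341. 151. 376. 178.] [ 0.599  0.178 -0.002] [0.717 0.308 0.054]
garlic 0.65 [329. 147. 344. 154.] [0.57  0.341 0.006] [0.609 0.395 0.042]
timer 0.86 [362. 237. 381. 257.] [ 0.612 -0.23   0.003] [ 0.671 -0.182  0.047]
pepper_mill 0.67 [310. 138. 327. 180.] [ 0.482  0.21  -0.002] [0.535 0.293 0.138]
pepper_mill 0.31 [305. 254. 323. 285.] [ 0.439 -0.361  0.035] [ 0.476 -0.326  0.119]
pepper_mill 0.27 [359. 235. 380. 257.] [ 0.611 -0.229 -0.171] [0.681 0.049 0.047]
((451.701904296875, -328.1661376953125), (366.03985595703125, 175.3562774658203), 89.38760375976562)
((472.3917541503906, -378.59991455078125), (88.562744140625, 281.4692077636719), 9.510765075683594) 684
```

View pics/crop.png

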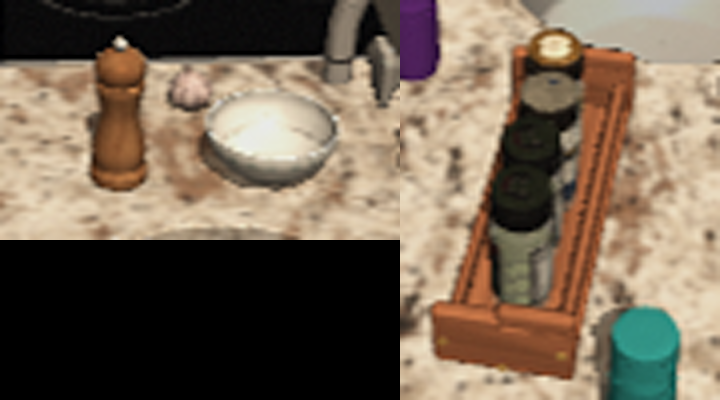

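The crop confirms the wooden mill with its metal knob, standing beside the bowl and garlic. In the rack, from left (far) to right, stand gold, blue, dark, dark_2, closed up toward the left end. I'll look from above the rack first.

```bash
cat >> h.py <<'E'
from scipy.spatial.transform import Rotation as Ro
def pose():
    o=ctrl.get_obs(); w,x,y,z=o["tcp_rot"]; return np.array(o["tool_pos"]),Ro.from_quat([x,y,z,w])
def down(yaw): # tool z down, tool y at world angle yaw (deg)
    c,s=np.cos(np.radians(yaw)),np.sin(np.radians(yaw)); y=np.array([c,s,0]);z=np.array([0,0,-1.])
    return Ro.from_matrix(np.stack([np.cross(y,z),y,z],1))
def rows(wps,g,step=.05,ang=9.5,start=None):
    P,Rr=start or pose(); 
    for X,yaw in wps:
        T=down(yaw); n=int(max(1,np.ceil(np.linalg.norm(X-P)/step),np.ceil((Rr.inv()*T).magnitude()*57.3/ang)))
        rv=(Rr.inv()*T).as_rotvec()/n; d=(np.array(X)-P)/n; out=[]
        for i in range(n):
            t=Rr.inv().apply(d); r=np.degrees(rv)
            out.append([np.round(t,4).tolist(),np.round(r,1).tolist(),g]); 
            Rr=Rr*Ro.from_euler("xyz",[0,0,0])*Ro.from_rotvec(rv); 
        P=np.array(X,float)
        print(n,"rows:",str(out).replace(" ",""))
    return P,Rr
E
python3 - <<'E'
from h import *
rows([((.5,.25,.33),28),((.52,-.02,.33),-12),((.46,-.33,.33),-12)],1)
E
```

```text
9 rows: [[[-0.0407,-0.0253,-0.011],[-0.0,-0.0,4.4],1],[[-0.0425,-0.0221,-0.011],[-0.0,-0.0,4.4],1],[[-0.0441,-0.0188,-0.011],[-0.0,-0.0,4.4],1],[[-0.0454,-0.0154,-0.011],[-0.0,-0.0,4.4],1],[[-0.0464,-0.0118,-0.011],[-0.0,-0.0,4.4],1],[[-0.0472,-0.0083,-0.011],[-0.0,-0.0,4.4],1],[[-0.0477,-0.0046,-0.011],[-0.0,-0.0,4.4],1],[[-0.0479,-0.001,-0.011],[-0.0,-0.0,4.4],1],[[-0.0478,0.0027,-0.011],[-0.0,-0.0,4.4],1]]
6 rows: [[[-0.0413,-0.0182,0.0],[-0.0,0.0,6.7],1],[[-0.0431,-0.0133,0.0],[-0.0,0.0,6.7],1],[[-0.0444,-0.0082,0.0],[-0.0,0.0,6.7],1],[[-0.045,-0.003,0.0],[-0.0,0.0,6.7],1],[[-0.0451,0.0023,0.0],[-0.0,0.0,6.7],1],[[-0.0445,0.0075,0.0],[-0.0,0.0,6.7],1]]
7 rows: [[[-0.0451,0.0008,0.0],[-0.0,0.0,-0.0],1],[[-0.0451,0.0008,0.0],[-0.0,0.0,-0.0],1],[[-0.0451,0.0008,0.0],[-0.0,0.0,-0.0],1],[[-0.0451,0.0008,0.0],[-0.0,0.0,-0.0],1],[[-0.0451,0.0008,0.0],[-0.0,0.0,-0.0],1],[[-0.0451,0.0008,0.0],[-0.0,0.0,-0.0],1],[[-0.0451,0.0008,0.0],[-0.0,0.0,-0.0],1]]
```

Request:
send_rows([
  [[-0.041, -0.025, -0.011], [0, 0, 4.4], 1],
  [[-0.0425, -0.022, -0.011], [0, 0, 4.4], 1],
  [[-0.044, -0.019, -0.011], [0, 0, 4.4], 1],
  [[-0.0455, -0.0155, -0.011], [0, 0, 4.4], 1],
  [[-0.0465, -0.012, -0.011], [0, 0, 4.4], 1],
  [[-0.047, -0.008, -0.011], [0, 0, 4.4], 1],
  [[-0.0475, -0.0045, -0.011], [0, 0, 4.4], 1],
  [[-0.048, -0.001, -0.011], [0, 0, 4.4], 1],
  [[-0.048, 0.003, -0.011], [0, 0, 4.4], 1],
  [[-0.041, -0.018, 0], [0, 0, 6.7], 1],
  [[-0.043, -0.013, 0], [0, 0, 6.7], 1],
  [[-0.0445, -0.008, 0], [0, 0, 6.7], 1],
  [[-0.045, -0.003, 0], [0, 0, 6.7], 1],
  [[-0.045, 0.002, 0], [0, 0, 6.7], 1],
  [[-0.0445, 0.0075, 0], [0, 0, 6.7], 1],
])

```text
clock: 2.72
tool_pos: [0.5195, -0.0208, 0.3306]
tcp_rot: [0.0, 0.78, 0.626, 0.0]
ft_force: [0.3, -0.8, -0.8]
grip_width: 0.0851
grasp_force: 0.0
```

Request:
send_rows([
  [[-0.045, 0.001, 0], [0, 0, 0], 1],
  [[-0.045, 0.001, 0], [0, 0, 0], 1],
  [[-0.045, 0.001, 0], [0, 0, 0], 1],
  [[-0.045, 0.001, 0], [0, 0, 0], 1],
  [[-0.045, 0.001, 0], [0, 0, 0], 1],
  [[-0.045, 0.001, 0], [0, 0, 0], 1],
  [[-0.045, 0.001, 0], [0, 0, 0], 1],
  [[0, 0, 0], [0, 0, 0], 1],
  [[0, 0, 0], [0, 0, 0], 1],
])

```text
clock: 3.85
tool_pos: [0.4596, -0.328, 0.3302]
tcp_rot: [-0.0, 0.779, 0.627, 0.0]
ft_force: [0.3, 1.2, -0.0]
grip_width: 0.0857
grasp_force: 0.0
```

```bash
cat > rack.py <<'E'
from h import *
import sys
p=cam("wrist"); save(p,sys.argv[1],s=1.25)
P0,R0=pose(); print(ctrl.get_obs()["clock"],np.round(P0,3),np.round(R0.as_matrix()[:,1],3))
for q in("jar_blue_center","jar_dark_center","jar_gold_center","spice_rack","pepper_mill"):
    for r in ctrl.regions_of(p,q)[:4]:
        Q=pts(p,r["pixels"]); 
        if len(Q)<20: continue
        top=Q[(Q[:,2]>.11)&(Q[:,2]<.125)]
        c=cv2.minEnclosingCircle((top[:,:2]).astype(np.float32)) if len(top)>10 else None
        print(q,round(r["score"],2),np.round(r["bbox"]),len(top),c)
E
python3 rack.py w1.png
```

```text
3.9 [ 0.46  -0.327  0.33 ] [ 0.977 -0.211  0.   ]
jar_blue_center 0.97 [303. 124. 337. 162.] 947 ((0.47190800309181213, -0.2958490550518036), 0.02232499234378338)
jar_dark_center 0.68 [303. 195. 333. 233.] 809 ((0.45205363631248474, -0.37884801626205444), 0.02512596920132637)
jar_dark_center 0.56 [358. 237. 398. 289.] 0 None
jar_gold_center 0.93 [300.  88. 335. 123.] 977 ((0.4782520532608032, -0.25477638840675354), 0.01967373490333557)
spice_rack 0.57 [302. 194. 334. 232.] 810 ((0.4502260684967041, -0.38371098041534424), 0.02040639892220497)
```

View pics/w1.png

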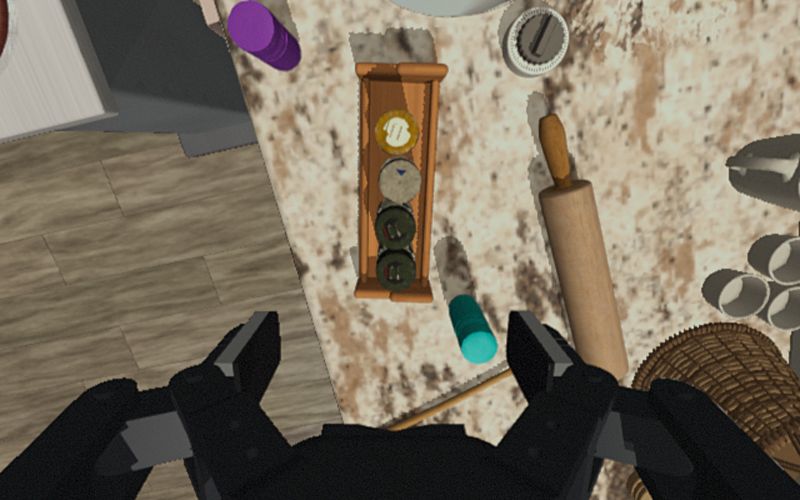

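The wrist picture shows the rack upright from (360,65) to (430,300), with gold (397,132), blue (399,181), dark (395,228) and dark_2 (395,270) near the middle. The turquoise look-alike is at (475,330) and the purple one at (262,30). Next I'll fit the rack pose and the jars in rack axes.

```bash
cat > fit.py <<'E'
from h import *
from scipy.optimize import minimize
def fit(p):
    hsv=cv2.cvtColor(p["frame"],cv2.COLOR_RGB2HSV)
    P=pts(p,np.ones((400,640),bool))
    near=(np.abs(P[:,0]-.46)<.1)&(np.abs(P[:,1]+.33)<.18)
    P=P[near]
    jt=P[(P[:,2]>.108)&(P[:,2]<.126)]
    w=P[(P[:,2]>.026)&(P[:,2]<.066)&(np.abs(P[:,0]-.46+(P[:,1]+.33)*-.21)<.065)]
    return w,jt
if __name__=="__main__":
    p=cam("wrist"); w,jt=fit(p)
    r=cv2.minAreaRect((w[:,:2]*1000).astype(np.float32)); print(r)
    # refine yaw/centre: percentile bounds in rotated frame
    best=None
    for a in np.arange(-18,-5,.25):
        c,s=np.cos(np.radians(a)),np.sin(np.radians(a)); q=w[:,:2]@np.array([[c,-s],[s,c]])
        e=[np.percentile(q[:,0],[.5,99.5]),np.percentile(q[:,1],[.5,99.5])]
        A=np.ptp(e[0])
        if best is None or A<best[0]: best=(A,a,e)
    print(best)
    a=best[1];c,s=np.cos(np.radians(a)),np.sin(np.radians(a));M=np.array([[c,-s],[s,c]])
    # end cheeks: top points z>.048
    k=w[w[:,2]>.05][:,:2]@M; print("cheeks y",np.round(np.percentile(k[:,1],[1,99]),4), "x",np.round(np.percentile(k[:,0],[1,99]),4))
    lab=cv2.kmeans((jt[:,:2]).astype(np.float32),4,None,(3,100,1e-6),10,cv2.KMEANS_PP_CENTERS)
    for i in range(4):
        j=jt[lab[1][:,0]==i]; xy=j[:,:2]; print(len(j),np.round((xy.max(0)+xy.min(0))/2,4),np.round(np.median(xy,0)@M,4),np.round(np.ptp(xy@M,0),4),np.round(np.median(j[:,2]),4))
E
python3 fit.py
```

```text
((466.3045959472656, -314.2575378417969), (257.1668395996094, 93.78529357910156), 75.91162109375)
(np.float64(0.08981088281102828), np.float64(-14.0), [array([0.48366286, 0.57347374]), array([-0.31981006, -0.06416683])])
cheeks y [-0.3199 -0.0641] x [0.4837 0.5735]
954 [ 0.4723 -0.2979] [ 0.5302 -0.1743] [0.0386 0.039 ] 0.1172
888 [ 0.4586 -0.3411] [ 0.5271 -0.2191] [0.0401 0.0398] 0.117
1034 [ 0.4786 -0.2547] [ 0.5258 -0.1312] [0.0399 0.0389] 0.1171
822 [ 0.45   -0.3838] [ 0.5292 -0.2618] [0.04   0.0394] 0.1169
```

Run:
```python
from h import *
rows([((.4723,-.2978,.16),-14.1),((.4723,-.2978,.058),-14.1)],1)
```

```text
4 rows: [[[0.008,0.0015,0.0426],[0.0,-0.0,0.5],1],[[0.008,0.0014,0.0426],[0.0,-0.0,0.5],1],[[0.0081,0.0014,0.0426],[0.0,-0.0,0.5],1],[[0.0081,0.0013,0.0426],[0.0,-0.0,0.5],1]]
3 rows: [[[-0.0,-0.0,0.034],[0.0,-0.0,0.0],1],[[-0.0,-0.0,0.034],[0.0,-0.0,0.0],1],[[-0.0,-0.0,0.034],[0.0,-0.0,0.0],1]]
```

Request:
send_rows([
  [[0.008, 0.0015, 0.0425], [0, 0, 0.5], 1],
  [[0.008, 0.0015, 0.0425], [0, 0, 0.5], 1],
  [[0.008, 0.0015, 0.0425], [0, 0, 0.5], 1],
  [[0.008, 0.001, 0.0425], [0, 0, 0.5], 1],
  [[0, 0, 0.02], [0, 0, 0], 1],
  [[0, 0, 0.02], [0, 0, 0], 1],
  [[0, 0, 0.02], [0, 0, 0], 1],
  [[0, 0, 0.02], [0, 0, 0], 1],
  [[0, 0, 0.011], [0, 0, 0], 1],
  [[0, 0, 0.011], [0, 0, 0], 1],
  [[0, 0, 0], [0, 0, 0], 1],
])

```text
clock: 5.58
tool_pos: [0.4716, -0.2985, 0.0578]
tcp_rot: [-0.001, 0.79, 0.614, -0.0]
ft_force: [0.5, -0.2, 0.1]
grip_width: 0.0856
grasp_force: 0.0
```

Request:
send_rows([
  [[0, 0, 0], [0, 0, 0], 0.2],
  [[0, 0, 0], [0, 0, 0], -0.3],
  [[0, 0, 0], [0, 0, 0], -0.3],
  [[0, 0, 0], [0, 0, 0], -0.3],
  [[0, 0, 0], [0, 0, 0], -0.3],
  [[0, 0, 0], [0, 0, 0], -0.3],
], newtons=20)

```text
clock: 6.32
tool_pos: [0.4721, -0.2991, 0.0589]
tcp_rot: [0.0, 0.79, 0.614, 0.0]
ft_force: [0.0, 0.5, 6.6]
grip_width: 0.0404
grasp_force: 20.7
```

Request:
send_rows([
  [[0.003, 0, 0], [0, 0, 0], -0.3],
  [[0.005, 0, 0], [0, 0, 0], -0.3],
  [[0.006, 0, 0], [0, 0, 0], -0.3],
  [[0.006, 0, 0], [0, 0, 0], -0.3],
  [[0.006, 0, 0], [0, 0, 0], -0.3],
  [[0.005, 0, 0], [0, 0, 0], -0.3],
  [[0.004, 0, 0], [0, 0, 0], -0.3],
  [[0.002, 0, 0], [0, 0, 0], -0.3],
  [[0.001, 0, 0], [0, 0, 0], -0.3],
  [[0, 0, 0], [0, 0, 0], -0.3],
])

```text
clock: 7.58
tool_pos: [0.4817, -0.2649, 0.0591]
tcp_rot: [0.003, 0.79, 0.613, -0.001]
ft_force: [-1.0, -4.6, 5.6]
grip_width: 0.0404
grasp_force: 20.9
```

Request:
send_rows([
  [[0.001, 0, 0], [0, 0, 0], -0.3],
  [[0.001, 0, 0], [0, 0, 0], -0.3],
  [[0, 0, 0], [0, 0, 0], -0.3],
  [[0, 0, 0], [0, 0, 0], -0.3],
])

```text
clock: 8.07
tool_pos: [0.4822, -0.2631, 0.0591]
tcp_rot: [0.003, 0.79, 0.613, -0.001]
ft_force: [-1.1, -5.0, 6.0]
grip_width: 0.0404
grasp_force: 20.9
```

Run:
```python
from h import *
p=cam("side"); save(p,"s2.png",(270,215,360,325),5)
```

```text
(no output)
```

View pics/s2.png

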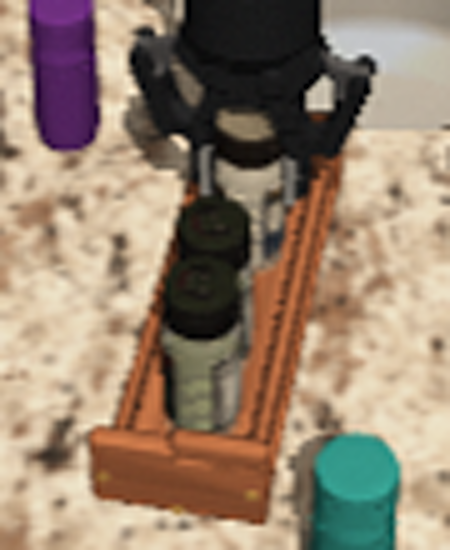

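The side crop shows blue gripped and upright at (245,150), with both dark jars standing at (215,225) and (200,290). I'll make a last nudge, release, and measure.

Request:
send_rows([
  [[0.001, 0, 0], [0, 0, 0], -0.3],
  [[0.0005, 0, 0], [0, 0, 0], -0.3],
  [[0, 0, 0], [0, 0, 0], -0.3],
  [[0, 0, 0], [0, 0, 0], 0.2],
  [[0, 0, 0], [0, 0, 0], 1],
  [[0, 0, 0], [0, 0, 0], 1],
  [[0, 0, 0], [0, 0, 0], 1],
  [[0, 0, -0.02], [0, 0, 0], 1],
  [[0, 0, -0.03], [0, 0, 0], 1],
  [[-0.015, 0, -0.05], [0, 0, 0], 1],
  [[-0.03, 0, -0.05], [0, 0, 0], 1],
  [[-0.035, 0, -0.05], [0, 0, 0], 1],
  [[0, 0, -0.05], [0, 0, 0], 1],
  [[0, 0, 0], [0, 0, 0], 1],
  [[0, 0, 0], [0, 0, 0], 1],
])

```text
clock: 10.0
tool_pos: [0.4621, -0.3352, 0.3076]
tcp_rot: [-0.001, 0.789, 0.614, 0.0]
ft_force: [-0.2, 0.2, 0.3]
grip_width: 0.0857
grasp_force: 0.0
```

```bash
cat > jars.py <<'E'
from fit import *
p=cam("wrist"); w,jt=fit(p); r=cv2.minAreaRect((w[:,:2]*1000).astype(np.float32)); print(r)
C=np.array([.4663,-.3143]); a=np.radians(-14.1); u=np.array([-np.sin(a),np.cos(a)]); v=np.array([np.cos(a),np.sin(a)])
lab=cv2.kmeans((jt[:,:2]).astype(np.float32),4,None,(3,100,1e-6),10,cv2.KMEANS_PP_CENTERS)
for i in range(4):
    j=jt[lab[1][:,0]==i]; xy=j[:,:2]-C; q=np.stack([xy@v,xy@u],1); print(len(j),"world",np.round((j[:,:2].max(0)+j[:,:2].min(0))/2,4),"rack",np.round((q.max(0)+q.min(0))/2,4),np.round(np.ptp(q,0),4),np.round(np.percentile(j[:,2],[2,98]),4))
P0,R0=pose(); print(P0,np.degrees(np.arctan2(*R0.as_matrix()[[1,0],1])))
E
python3 jars.py
```

```text
((466.5675048828125, -314.46466064453125), (256.58721923828125, 93.6187744140625), 75.7626953125)
1017 world [ 0.4583 -0.3411] rack [-0.0017 -0.0278] [0.0397 0.0395] [0.1108 0.1186]
1194 world [ 0.4824 -0.2619] rack [0.0032 0.0546] [0.0393 0.0403] [0.1151 0.1188]
1333 world [ 0.485  -0.2215] rack [-0.0042  0.0943] [0.0396 0.0392] [0.1141 0.1189]
943 world [ 0.4501 -0.3836] rack [ 0.0011 -0.0718] [0.04   0.0406] [0.1105 0.1185]
[ 0.4619259  -0.33489152  0.30682286] -14.261504441350722
```

Run:
```python
from h import *
rows([((.4583,-.3413,.16),-14.1),((.4583,-.3413,.058),-14.1)],1)
```

```text
3 rows: [[[-0.0025,-0.0005,0.0489],[-0.1,-0.0,-0.1],1],[[-0.0024,-0.0006,0.0489],[-0.1,-0.0,-0.1],1],[[-0.0024,-0.0006,0.0489],[-0.1,-0.0,-0.1],1]]
3 rows: [[[0.0,-0.0,0.034],[0.0,0.0,0.0],1],[[0.0,-0.0,0.034],[0.0,0.0,0.0],1],[[0.0,-0.0,0.034],[0.0,0.0,0.0],1]]
```

Request:
send_rows([
  [[-0.0025, -0.0005, 0.049], [0, 0, 0], 1],
  [[-0.0025, -0.0005, 0.049], [0, 0, 0], 1],
  [[-0.0025, -0.0005, 0.049], [0, 0, 0], 1],
  [[0, 0, 0.02], [0, 0, 0], 1],
  [[0, 0, 0.02], [0, 0, 0], 1],
  [[0, 0, 0.02], [0, 0, 0], 1],
  [[0, 0, 0.02], [0, 0, 0], 1],
  [[0, 0, 0.011], [0, 0, 0], 1],
  [[0, 0, 0.011], [0, 0, 0], 1],
  [[0, 0, 0], [0, 0, 0], 1],
  [[0, 0, 0], [0, 0, 0], 0.2],
  [[0, 0, 0], [0, 0, 0], -0.3],
  [[0, 0, 0], [0, 0, 0], -0.3],
  [[0, 0, 0], [0, 0, 0], -0.3],
  [[0, 0, 0], [0, 0, 0], -0.3],
  [[0, 0, 0], [0, 0, 0], -0.3],
])

```text
clock: 12.05
tool_pos: [0.4592, -0.3432, 0.06]
tcp_rot: [0.0, 0.79, 0.614, 0.0]
ft_force: [-0.9, 1.3, 5.6]
grip_width: 0.0408
grasp_force: 22.5
```

Request:
send_rows([
  [[-0.003, 0, 0], [0, 0, 0], -0.3],
  [[-0.005, 0, 0], [0, 0, 0], -0.3],
  [[-0.005, 0, 0], [0, 0, 0], -0.3],
  [[-0.005, 0, 0], [0, 0, 0], -0.3],
  [[-0.004, 0, 0], [0, 0, 0], -0.3],
  [[-0.002, 0, 0], [0, 0, 0], -0.3],
  [[-0.001, 0, 0], [0, 0, 0], -0.3],
  [[0, 0, 0], [0, 0, 0], -0.3],
  [[0, 0, 0], [0, 0, 0], -0.3],
])

```text
clock: 13.18
tool_pos: [0.4541, -0.3626, 0.0597]
tcp_rot: [-0.003, 0.789, 0.614, 0.003]
ft_force: [-0.3, 6.8, 9.7]
grip_width: 0.0406
grasp_force: 21.5
```

Request:
send_rows([
  [[-0.001, 0, 0], [0, 0, 0], -0.3],
  [[-0.001, 0, 0], [0, 0, 0], -0.3],
  [[-0.001, 0, 0], [0, 0, 0], -0.3],
  [[0, 0, 0], [0, 0, 0], -0.3],
  [[0, 0, 0], [0, 0, 0], -0.3],
])

```text
clock: 13.8
tool_pos: [0.4537, -0.3647, 0.0596]
tcp_rot: [-0.004, 0.789, 0.615, 0.003]
ft_force: [0.2, 7.6, 9.9]
grip_width: 0.0406
grasp_force: 21.3
```

Run:
```python
from h import *
p=cam("side"); save(p,"s3.png",(270,215,360,325),5)
```

```text
(no output)
```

View pics/s3.png

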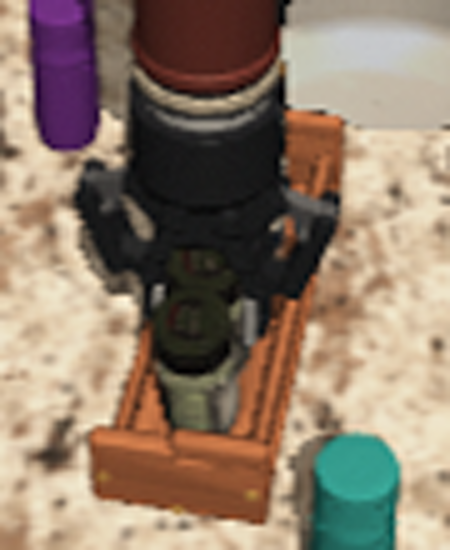

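Both dark jars stand upright at (200,265) and (195,330), with dark_2 nearly at the right cheek. I'll push 2 mm more, then release and measure.

Request:
send_rows([
  [[-0.001, 0, 0], [0, 0, 0], -0.3],
  [[-0.001, 0, 0], [0, 0, 0], -0.3],
  [[0, 0, 0], [0, 0, 0], -0.3],
  [[0, 0, 0], [0, 0, 0], -0.3],
  [[0, 0, 0], [0, 0, 0], 0.2],
  [[0, 0, 0], [0, 0, 0], 1],
  [[0, 0, 0], [0, 0, 0], 1],
  [[0, 0, 0], [0, 0, 0], 1],
  [[0, 0, -0.02], [0, 0, 0], 1],
  [[0, 0, -0.03], [0, 0, 0], 1],
  [[0.005, 0, -0.05], [0, 0, 0], 1],
  [[0.01, 0, -0.05], [0, 0, 0], 1],
  [[0.01, 0, -0.05], [0, 0, 0], 1],
  [[0, 0, -0.05], [0, 0, 0], 1],
  [[0, 0, 0], [0, 0, 0], 1],
  [[0, 0, 0], [0, 0, 0], 1],
])

```text
clock: 15.85
tool_pos: [0.4573, -0.3475, 0.3087]
tcp_rot: [-0.001, 0.79, 0.613, -0.0]
ft_force: [-0.0, 0.1, -0.1]
grip_width: 0.0855
grasp_force: 0.0
```

```bash
python3 jars.py
python3 - <<'E'
from h import *
rows([((.50,-.07,.32),0),((.50,.14,.32),25)],1)
E
```

```text
((466.010009765625, -314.59820556640625), (255.2031707763672, 93.29920959472656), 75.85137939453125)
1020 world [ 0.4584 -0.3475] rack [ 0.0002 -0.034 ] [0.0397 0.0394] [0.1116 0.1187]
1223 world [ 0.4825 -0.2621] rack [0.0026 0.0544] [0.0386 0.0394] [0.115  0.1188]
1385 world [ 0.4473 -0.1972] rack [-0.0491  0.1061] [0.1286 0.0632] [0.1132 0.1188]
945 world [ 0.4493 -0.3875] rack [ 0.0007 -0.0754] [0.0397 0.0395] [0.1111 0.1186]
[ 0.45714572 -0.34722528  0.30792261] -14.316954920161791
6 rows: [[[0.0465,-0.0045,-0.0019],[-0.0,-0.0,-2.4],1],[[0.0467,-0.0026,-0.002],[-0.0,-0.0,-2.4],1],[[0.0468,-0.0006,-0.002],[-0.0,-0.0,-2.4],1],[[0.0467,0.0013,-0.002],[-0.0,-0.0,-2.4],1],[[0.0466,0.0033,-0.002],[-0.0,-0.0,-2.4],1],[[0.0465,0.0052,-0.002],[-0.0,-0.0,-2.4],1]]
5 rows: [[[0.042,0.0,-0.0],[0.0,0.0,-5.0],1],[[0.0418,0.0037,-0.0],[0.0,0.0,-5.0],1],[[0.0414,0.0073,-0.0],[0.0,0.0,-5.0],1],[[0.0406,0.0109,-0.0],[0.0,0.0,-5.0],1],[[0.0395,0.0144,-0.0],[0.0,0.0,-5.0],1]]
```

The dark pair sprang back to -34 and -75 mm, so they had leaned under the grip's downward pull rather than slid. All jars stand upright. I'll push them low with the shut fingers in the 47 mm gap instead.

Run:
```python
from h import *
rows([((.4687,-.3046,.17),-14.1),((.4687,-.3046,.05),-14.1)],-1)
```

```text
3 rows: [[[0.0147,0.0003,0.046],[-0.0,-0.0,-0.1],-1],[[0.0147,0.0003,0.046],[-0.0,-0.0,-0.1],-1],[[0.0147,0.0003,0.046],[-0.0,-0.0,-0.1],-1]]
3 rows: [[[0.0,-0.0,0.04],[0.0,0.0,0.0],-1],[[0.0,-0.0,0.04],[0.0,0.0,0.0],-1],[[0.0,-0.0,0.04],[0.0,0.0,0.0],-1]]
```

Request:
send_rows([
  [[0.0145, 0, 0.046], [0, 0, 0], -1],
  [[0.0145, 0, 0.046], [0, 0, 0], -1],
  [[0.015, 0, 0.046], [0, 0, 0], -1],
  [[0, 0, 0], [0, 0, 0], -1],
  [[0, 0, 0], [0, 0, 0], -1],
  [[0, 0, 0], [0, 0, 0], -1],
  [[0, 0, 0.03], [0, 0, 0], -1],
  [[0, 0, 0.03], [0, 0, 0], -1],
  [[0, 0, 0.02], [0, 0, 0], -1],
  [[0, 0, 0.02], [0, 0, 0], -1],
  [[0, 0, 0.02], [0, 0, 0], -1],
  [[0, 0, 0], [0, 0, 0], -1],
  [[0, 0, 0], [0, 0, 0], -1],
])

```text
clock: 17.52
tool_pos: [0.4694, -0.3064, 0.0528]
tcp_rot: [0.001, 0.79, 0.613, 0.0]
ft_force: [0.1, 0.1, -0.2]
grip_width: 0.0002
grasp_force: 0.0
```

Request:
send_rows([
  [[-0.004, 0, 0], [0, 0, 0], -1],
  [[-0.004, 0, 0], [0, 0, 0], -1],
  [[-0.003, 0, 0], [0, 0, 0], -1],
  [[-0.003, 0, 0], [0, 0, 0], -1],
  [[-0.003, 0, 0], [0, 0, 0], -1],
  [[-0.003, 0, 0], [0, 0, 0], -1],
  [[-0.003, 0, 0], [0, 0, 0], -1],
  [[0, 0, 0], [0, 0, 0], -1],
])

```text
clock: 18.52
tool_pos: [0.4628, -0.3277, 0.0513]
tcp_rot: [0.0, 0.79, 0.613, -0.0]
ft_force: [0.7, 2.5, 1.3]
grip_width: -0.0001
grasp_force: 1.1
```

Run:
```python
from h import *
p=cam("side"); save(p,"s4.png",(270,215,360,325),5)
```

```text
(no output)
```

View pics/s4.png

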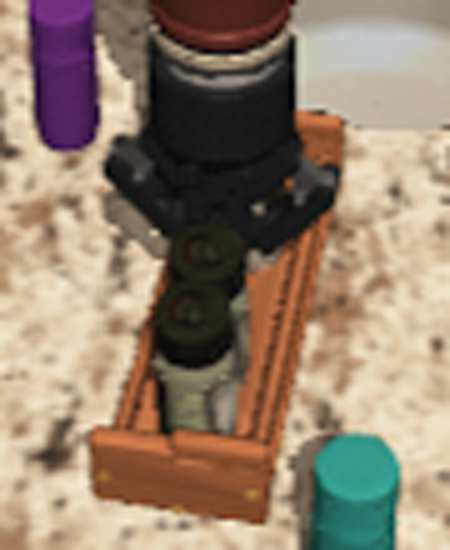

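The dark caps are at (205,255) and (195,310) and the foot at (190,430). I'll check for lean from depth.

```bash
cat > tilt.py <<'E'
from h import *
C=np.array([.4663,-.3143]); a=np.radians(-14.1); u=np.array([-np.sin(a),np.cos(a)]); v=np.array([np.cos(a),np.sin(a)])
p=cam("side"); m=np.zeros((400,640),bool); m[255:312,285:335]=1
P=pts(p,m); xy=P[:,:2]-C; q=np.stack([xy@v,xy@u,P[:,2]],1)
q=q[(np.abs(q[:,0])<.024)&(q[:,1]>-.125)&(q[:,1]<.0)]
for lo in np.arange(.02,.125,.012):
    s=q[(q[:,2]>=lo)&(q[:,2]<lo+.012)&(np.abs(q[:,0])<.006)]
    if len(s): print(round(lo,3),len(s),np.round(np.percentile(s[:,1],[3,10,50]),4))
top=q[q[:,2]>.114]
h=np.histogram(top[:,1],np.arange(-.125,.0,.006)); print(np.round(h[1],3)); print(h[0])
f=np.linalg.lstsq(np.c_[top[top[:,1]<-.07][:,:2],np.ones((top[:,1]<-.07).sum())],top[top[:,1]<-.07][:,2],rcond=None)[0]; print("dark2 top slope x,y",f)
print(q[:,2].max())
E
python3 tilt.py
```

```text
0.032 2 [-0.1047 -0.1046 -0.1041]
0.044 12 [-0.1085 -0.1082 -0.1061]
0.056 17 [-0.1242 -0.1236 -0.1083]
0.068 11 [-0.1101 -0.1097 -0.1081]
0.08 15 [-0.1105 -0.1102 -0.1095]
0.092 16 [-0.1119 -0.1116 -0.1094]
0.104 41 [-0.113  -0.1122 -0.1069]
0.116 99 [-0.1074 -0.1009 -0.0664]
[-0.125 -0.119 -0.113 -0.107 -0.101 -0.095 -0.089 -0.083 -0.077 -0.071
 -0.065 -0.059 -0.053 -0.047 -0.041 -0.035 -0.029 -0.023 -0.017 -0.011
 -0.005]
[ 0  0 18 27 27 30 33 19  9 11 27 32 29 22 21 50 11  2  1  0]
dark2 top slope x,y [0.00352084 0.06662603 0.12346316]
0.13572025035001894
```

dark_2 leans about 4° because the push is still too high relative to friction. I'll back off, then grip each dark jar with the downward press cancelled so its foot slides freely.

Request:
send_rows([
  [[0.003, 0, 0], [0, 0, 0], -1],
  [[0.006, 0, 0], [0, 0, 0], -1],
  [[0.006, 0, 0], [0, 0, 0], -1],
  [[0, 0, -0.04], [0, 0, 0], -1],
  [[0, 0, -0.06], [0, 0, 0], -1],
  [[-0.02, 0, -0.06], [0, 0, 0], 1],
  [[-0.03, 0, -0.06], [0, 0, 0], 1],
  [[-0.03, 0, -0.03], [0, 0, 0], 1],
  [[0, 0, 0], [0, 0, 0], 1],
  [[0, 0, 0], [0, 0, 0], 1],
])

```text
clock: 19.88
tool_pos: [0.4476, -0.3865, 0.2951]
tcp_rot: [-0.002, 0.789, 0.614, 0.0]
ft_force: [0.4, 0.0, -0.1]
grip_width: 0.0852
grasp_force: 0.0
```

```bash
python3 jars.py;python3 tilt.py | tail -2
```

```text
((464.72650146484375, -319.3881530761719), (246.0414276123047, 93.24618530273438), 75.90474700927734)
1174 world [ 0.4567 -0.354 ] rack [ 0.0001 -0.0408] [0.0393 0.0395] [0.1135 0.1186]
1380 world [ 0.4826 -0.2654] rack [0.0028 0.0522] [0.0393 0.0361] [0.1125 0.1191]
1077 world [ 0.4478 -0.3936] rack [ 0.0018 -0.0818] [0.0394 0.0394] [0.1113 0.1186]
1042 world [ 0.4847 -0.233 ] rack [-0.0041  0.0798] [0.0395 0.0295] [0.1103 0.1188]
[ 0.44780597 -0.38597305  0.29459779] -14.189982347014437
dark2 top slope x,y [0.0055731  0.00421913 0.11636897]
0.11960991540888402
```

Run:
```python
from h import *
rows([((.4475,-.3938,.15),-14.1),((.4475,-.3938,.056),-14.1)],1)
```

```text
3 rows: [[[-0.0027,0.0007,0.0482],[-0.1,-0.1,-0.0],1],[[-0.0027,0.0006,0.0482],[-0.1,-0.1,-0.0],1],[[-0.0026,0.0006,0.0482],[-0.1,-0.1,-0.0],1]]
2 rows: [[[-0.0,-0.0,0.047],[0.0,-0.0,0.0],1],[[-0.0,-0.0,0.047],[0.0,-0.0,0.0],1]]
```

Request:
send_rows([
  [[-0.0025, 0.0005, 0.048], [0, 0, 0], 1],
  [[-0.0025, 0.0005, 0.048], [0, 0, 0], 1],
  [[-0.0025, 0.0005, 0.048], [0, 0, 0], 1],
  [[0, 0, 0.03], [0, 0, 0], 1],
  [[0, 0, 0.03], [0, 0, 0], 1],
  [[0, 0, 0.02], [0, 0, 0], 1],
  [[0, 0, 0.014], [0, 0, 0], 1],
  [[0, 0, 0], [0, 0, 0], 1],
  [[0, 0, 0], [0, 0, 0], 0.2],
  [[0, 0, 0], [0, 0, 0], -0.3],
  [[0, 0, 0], [0, 0, 0], -0.3],
  [[0, 0, 0], [0, 0, 0], -0.3],
  [[0, 0, -0.001], [0, 0, 0], -0.3],
  [[0, 0, -0.001], [0, 0, 0], -0.3],
  [[0, 0, 0], [0, 0, 0], -0.3],
  [[0, 0, 0], [0, 0, 0], -0.3],
])

```text
clock: 21.98
tool_pos: [0.4468, -0.3958, 0.0603]
tcp_rot: [-0.0, 0.79, 0.614, -0.0]
ft_force: [0.5, 0.5, -2.2]
grip_width: 0.0404
grasp_force: 19.8
```

Request:
send_rows([
  [[-0.003, 0, 0.0003], [0, 0, 0], -0.3],
  [[-0.004, 0, 0], [0, 0, 0], -0.3],
  [[-0.003, 0, 0], [0, 0, 0], -0.3],
  [[-0.002, 0, 0], [0, 0, 0], -0.3],
  [[-0.001, 0, 0], [0, 0, 0], -0.3],
  [[0, 0, 0], [0, 0, 0], -0.3],
  [[0, 0, 0], [0, 0, 0], -0.3],
])

```text
clock: 22.85
tool_pos: [0.4439, -0.4084, 0.0602]
tcp_rot: [-0.0, 0.79, 0.614, 0.0]
ft_force: [1.0, -0.1, -1.8]
grip_width: 0.0405
grasp_force: 19.8
```

```bash
python3 tilt.py
```

```text
0.044 3 [-0.1146 -0.1145 -0.114 ]
0.056 19 [-0.1241 -0.1233 -0.1153]
0.068 16 [-0.1185 -0.1176 -0.1152]
0.08 16 [-0.1164 -0.1161 -0.115 ]
0.092 13 [-0.1169 -0.1168 -0.1154]
0.104 27 [-0.1165 -0.1157 -0.1145]
0.116 23 [-0.1149 -0.111  -0.1018]
[-0.125 -0.119 -0.113 -0.107 -0.101 -0.095 -0.089 -0.083 -0.077 -0.071
 -0.065 -0.059 -0.053 -0.047 -0.041 -0.035 -0.029 -0.023 -0.017 -0.011
 -0.005]
[  2 112 108  45  18   5   0   0   0   0   0   0   0   0   0   0   0   0
   0   0]
dark2 top slope x,y [ 0.04285634 -1.85300442 -0.06405568]
0.2189624782769433
```

dark_2 is now upright at the right end. I'll set it down, open, slide the open fingers along to dark, and do the same.

Request:
send_rows([
  [[0, 0, 0.001], [0, 0, 0], -0.3],
  [[0, 0, 0], [0, 0, 0], 0],
  [[0, 0, 0], [0, 0, 0], 1],
  [[0, 0, 0], [0, 0, 0], 1],
  [[0, 0, -0.003], [0, 0, 0], 1],
  [[0.015, 0, 0], [0, 0, 0], 1],
  [[0.02, 0, 0], [0, 0, 0], 1],
  [[0.02, 0, 0], [0, 0, 0], 1],
  [[0, 0, 0.003], [0, 0, 0], 1],
  [[0, 0, 0], [0, 0, 0], 0.2],
  [[0, 0, 0], [0, 0, 0], -0.3],
  [[0, 0, 0], [0, 0, 0], -0.3],
  [[0, 0, 0], [0, 0, 0], -0.3],
  [[0, 0, -0.001], [0, 0, 0], -0.3],
  [[0, 0, -0.001], [0, 0, 0], -0.3],
  [[0, 0, 0], [0, 0, 0], -0.3],
  [[0, 0, 0], [0, 0, 0], -0.3],
])

```text
clock: 25.02
tool_pos: [0.4574, -0.3551, 0.0612]
tcp_rot: [-0.0, 0.79, 0.614, -0.0]
ft_force: [-0.6, 0.9, -1.6]
grip_width: 0.0403
grasp_force: 20.1
```

Request:
send_rows([
  [[-0.003, 0, 0.0003], [0, 0, 0], -0.3],
  [[-0.004, 0, 0], [0, 0, 0], -0.3],
  [[-0.003, 0, 0], [0, 0, 0], -0.3],
  [[-0.002, 0, 0], [0, 0, 0], -0.3],
  [[-0.001, 0, 0], [0, 0, 0], -0.3],
  [[0, 0, 0], [0, 0, 0], -0.3],
  [[0, 0, 0.001], [0, 0, 0], -0.3],
  [[0, 0, 0], [0, 0, 0], 0],
  [[0, 0, 0], [0, 0, 0], 1],
  [[0, 0, 0], [0, 0, 0], 1],
  [[0, 0, -0.02], [0, 0, 0], 1],
  [[0, 0, -0.05], [0, 0, 0], 1],
  [[0, 0, -0.06], [0, 0, 0], 1],
  [[0, 0, -0.06], [0, 0, 0], 1],
  [[0, 0, -0.06], [0, 0, 0], 1],
  [[0, 0, 0], [0, 0, 0], 1],
  [[0, 0, 0], [0, 0, 0], 1],
])

```text
clock: 27.15
tool_pos: [0.4539, -0.3673, 0.3095]
tcp_rot: [-0.001, 0.79, 0.614, 0.0]
ft_force: [0.2, 0.7, -0.7]
grip_width: 0.0851
grasp_force: 0.0
```

```bash
python3 jars.py
python3 - <<'E'
from h import *
rows([((.50,-.07,.32),0),((.50,.14,.32),25)],1)
E
```

```text
((466.1878967285156, -314.6866455078125), (257.4800720214844, 93.3212661743164), 76.05213928222656)
1474 world [ 0.4853 -0.2214] rack [-0.0043  0.0945] [0.0398 0.0401] [0.1121 0.1188]
1017 world [ 0.4546 -0.3654] rack [ 0.0007 -0.0521] [0.04   0.0394] [0.111  0.1186]
1298 world [ 0.4821 -0.2624] rack [0.0025 0.0542] [0.0395 0.039 ] [0.1142 0.1188]
953 world [ 0.4445 -0.4058] rack [ 0.0013 -0.0943] [0.0396 0.0399] [0.1102 0.1187]
[ 0.45375289 -0.36695347  0.30853389] -14.295776017432534
7 rows: [[[0.0427,-0.0041,-0.0016],[-0.0,-0.0,-2.0],1],[[0.0429,-0.0026,-0.0016],[-0.0,-0.0,-2.0],1],[[0.0429,-0.001,-0.0016],[-0.0,-0.0,-2.0],1],[[0.0429,0.0005,-0.0016],[-0.0,-0.0,-2.0],1],[[0.0429,0.002,-0.0016],[-0.0,-0.0,-2.0],1],[[0.0428,0.0036,-0.0016],[-0.0,-0.0,-2.0],1],[[0.0426,0.0051,-0.0016],[-0.0,-0.0,-2.0],1]]
5 rows: [[[0.042,-0.0,-0.0],[-0.0,0.0,-5.0],1],[[0.0418,0.0037,-0.0],[-0.0,0.0,-5.0],1],[[0.0414,0.0073,-0.0],[-0.0,0.0,-5.0],1],[[0.0406,0.0109,-0.0],[-0.0,0.0,-5.0],1],[[0.0395,0.0144,-0.0],[-0.0,0.0,-5.0],1]]
```

The gap is 65 mm, centred at rack y ≈ +1 mm, and all jars are upright. Now the mill.

Request:
send_rows([
  [[0.043, -0.004, -0.002], [0, 0, -2], 1],
  [[0.043, -0.0025, -0.002], [0, 0, -2], 1],
  [[0.043, -0.001, -0.0015], [0, 0, -2], 1],
  [[0.043, 0.0005, -0.0015], [0, 0, -2], 1],
  [[0.043, 0.002, -0.0015], [0, 0, -2], 1],
  [[0.043, 0.0035, -0.0015], [0, 0, -2], 1],
  [[0.0425, 0.005, -0.0015], [0, 0, -2], 1],
  [[0.042, 0, 0], [0, 0, -5], 1],
  [[0.042, 0.0035, 0], [0, 0, -5], 1],
  [[0.0415, 0.0075, 0], [0, 0, -5], 1],
  [[0.0405, 0.011, 0], [0, 0, -5], 1],
  [[0.0395, 0.0145, 0], [0, 0, -5], 1],
  [[0, 0, 0], [0, 0, 0], 1],
  [[0, 0, 0], [0, 0, 0], 1],
])

```text
clock: 28.95
tool_pos: [0.502, 0.1393, 0.3199]
tcp_rot: [-0.001, 0.54, 0.842, -0.002]
ft_force: [0.0, -0.9, -0.5]
grip_width: 0.0852
grasp_force: 0.0
```

Run:
```python
from h import *
from scipy.optimize import least_squares
p=cam("wrist")
P=pts(p,np.ones((400,640),bool)); P=P[(np.abs(P[:,0]-.508)<.045)&(np.abs(P[:,1]-.236)<.045)]
k=P[(P[:,2]>.14)&(P[:,2]<.16)]; print("knob",len(k),np.round(np.median(k,0),4),k[:,2].max() if len(k) else 0)
h=P[(P[:,2]>.108)&(P[:,2]<.142)]; print(len(h),h.min(0),h.max(0))
f=least_squares(lambda c:np.linalg.norm(h-[c[0],c[1],.122],axis=1)-.0235,[.508,.236],loss="soft_l1",f_scale=.002); print("head",f.x)
for lo,hi in((.115,.13),):
    s=h[(h[:,2]>lo)&(h[:,2]<hi)]; print(cv2.minEnclosingCircle(s[:,:2].astype(np.float32)))
low=P[(P[:,2]>.004)&(P[:,2]<.03)]
if len(low)>5: print("foot",len(low),cv2.minEnclosingCircle(low[:,:2].astype(np.float32)))
x,y=f.x
rows([((x,y,.23),25)],1)
```

```text
knob 134 [0.5112 0.2409 0.1485] 0.15165222998883365
1738 [0.48643307 0.2160466  0.10840803] [0.53601526 0.26537516 0.14077144]
head [0.51162698 0.24092086]
((0.5114277601242065, 0.2408638894557953), 0.025124726817011833)
foot 123 ((0.5092213153839111, 0.2386360764503479), 0.029031462967395782)
3 rows: [[[0.0297,0.0171,0.0301],[-0.1,0.0,-0.1],1],[[0.0297,0.0171,0.0301],[-0.1,0.0,-0.1],1],[[0.0296,0.0172,0.0301],[-0.1,0.0,-0.1],1]]
```

Request:
send_rows([
  [[0.0295, 0.017, 0.03], [0, 0, 0], 1],
  [[0.0295, 0.017, 0.03], [0, 0, 0], 1],
  [[0.0295, 0.017, 0.03], [0, 0, 0], 1],
  [[0, 0, 0.04], [0, 0, 0], 1],
  [[0, 0, 0.04], [0, 0, 0], 1],
  [[0, 0, 0.03], [0, 0, 0], 1],
  [[0, 0, 0.019], [0, 0, 0], 1],
  [[0, 0, 0], [0, 0, 0], 1],
  [[0, 0, 0], [0, 0, 0], 0.4],
  [[0, 0, 0], [0, 0, 0], -0.2],
  [[0, 0, 0], [0, 0, 0], -0.2],
  [[0, 0, 0], [0, 0, 0], -0.2],
  [[0, 0, 0], [0, 0, 0], -0.2],
], newtons=45)

```text
clock: 30.62
tool_pos: [0.5124, 0.2418, 0.1039]
tcp_rot: [0.0, 0.54, 0.842, 0.001]
ft_force: [-1.6, -0.6, 6.3]
grip_width: 0.0461
grasp_force: 45.8
```

Request:
send_rows([
  [[0, 0, -0.005], [0, 0, 0], -0.2],
  [[0, 0, -0.02], [0, 0, 0], -0.2],
  [[0, 0, -0.04], [0, 0, 0], -0.2],
  [[0, 0, -0.05], [0, 0, 0], -0.2],
  [[0, 0, -0.05], [0, 0, 0], -0.2],
  [[0, 0, -0.03], [0, 0, 0], -0.2],
  [[0, 0, 0], [0, 0, 0], -0.2],
])

```text
clock: 31.5
tool_pos: [0.513, 0.2421, 0.2996]
tcp_rot: [0.001, 0.54, 0.842, 0.002]
ft_force: [0.0, -0.3, -3.9]
grip_width: 0.046
grasp_force: 46.8
```

Run:
```python
from h import *
rows([((.50,.0,.30),-5),((.4675,-.3136,.30),-14.1)],-.2)
p=cam("side"); save(p,"s5.png",(270,60,400,190),4)
```

```text
5 rows: [[[-0.0429,-0.0226,-0.0002],[0.1,-0.0,5.9],-0.2],[[-0.045,-0.018,-0.0002],[0.1,-0.0,5.9],-0.2],[[-0.0466,-0.0133,-0.0001],[0.1,-0.0,5.9],-0.2],[[-0.0478,-0.0084,-0.0001],[0.1,-0.0,5.9],-0.2],[[-0.0484,-0.0034,-0.0001],[0.1,-0.0,5.9],-0.2]]
7 rows: [[[-0.045,-0.0007,-0.0],[-0.0,-0.0,1.3],-0.2],[[-0.045,0.0003,-0.0],[-0.0,-0.0,1.3],-0.2],[[-0.045,0.0013,-0.0],[-0.0,-0.0,1.3],-0.2],[[-0.045,0.0023,-0.0],[-0.0,-0.0,1.3],-0.2],[[-0.0449,0.0034,-0.0],[-0.0,-0.0,1.3],-0.2],[[-0.0448,0.0044,-0.0],[-0.0,-0.0,1.3],-0.2],[[-0.0447,0.0054,-0.0],[-0.0,-0.0,1.3],-0.2]]
```

View pics/s5.png

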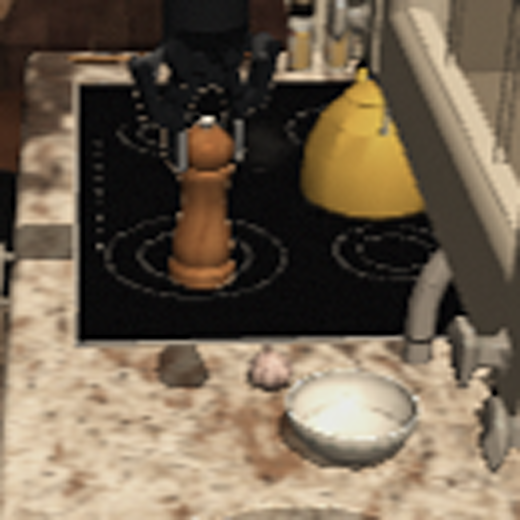

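The mill is lifted and hangs upright at (205,215), with the bowl and garlic undisturbed. On to the rack.

Request:
send_rows([
  [[-0.022, -0.011, 0], [0, 0, 3], -0.2],
  [[-0.038, -0.018, 0], [0, 0, 5], -0.2],
  [[-0.039, -0.015, 0], [0, 0, 5], -0.2],
  [[-0.04, -0.011, 0], [0, 0, 5], -0.2],
  [[-0.041, -0.008, 0], [0, 0, 5], -0.2],
  [[-0.042, -0.004, 0], [0, 0, 5], -0.2],
  [[-0.042, 0, 0], [0, 0, 3], -0.2],
  [[-0.042, 0, 0], [0, 0, 1], -0.2],
  [[-0.042, 0, 0], [0, 0, 1], -0.2],
  [[-0.042, 0.002, 0], [0, 0, 1], -0.2],
  [[-0.042, 0.003, 0], [0, 0, 1], -0.2],
  [[-0.042, 0.004, 0], [0, 0, 1], -0.2],
  [[-0.04, 0.004, 0], [0, 0, 1], -0.2],
  [[-0.025, 0.003, 0], [0, 0, 1], -0.2],
  [[0, 0, 0], [0, 0, 0], -0.2],
])

```text
clock: 33.42
tool_pos: [0.4631, -0.3108, 0.2956]
tcp_rot: [-0.001, 0.787, 0.617, -0.002]
ft_force: [-0.2, 0.6, -1.8]
grip_width: 0.0457
grasp_force: 46.9
```

Run:
```python
from h import *
rows([((.4675,-.3136,.30),-14.1)],-.2)
```

```text
1 rows: [[[-0.0016,0.0049,-0.0044],[-0.3,0.1,0.3],-0.2]]
```

Request:
send_rows([
  [[-0.0015, 0.005, 0], [0, 0, 0.3], -0.2],
  [[0, 0, 0.025], [0, 0, 0], -0.2],
  [[0, 0, 0.025], [0, 0, 0], -0.2],
  [[0, 0, 0], [0, 0, 0], -0.2],
  [[0, 0, 0], [0, 0, 0], -0.2],
  [[0, 0, 0], [0, 0, 0], -0.2],
])

```text
clock: 34.17
tool_pos: [0.4718, -0.3107, 0.2486]
tcp_rot: [0.001, 0.786, 0.619, 0.0]
ft_force: [0.4, -0.3, -2.4]
grip_width: 0.0459
grasp_force: 47.0
```

```bash
cat > mill.py <<'E'
from h import *
from scipy.optimize import least_squares
C=np.array([.4663,-.3143]); a=np.radians(-14.1); u=np.array([-np.sin(a),np.cos(a)]); v=np.array([np.cos(a),np.sin(a)])
P0,R0=pose(); d=P0[:2]-C; print(ctrl.get_obs()["clock"],"tcp rack",np.round([d@v,d@u,P0[2]],4))
for n in("side","scene"):
    p=cam(n); P=pts(p,np.ones((400,640),bool)); d=P[:,:2]-C; q=np.stack([d@v,d@u,P[:,2]-P0[2]],1)
    q=q[(np.abs(q[:,0])<.06)&(np.abs(q[:,1])<.06)]
    for nm,lo,hi,r in(("foot",-.1,-.088,.029),("head",.008,.028,.024)):
        s=q[(q[:,2]>lo)&(q[:,2]<hi)]
        if len(s)<8: print(n,nm,len(s));continue
        f=least_squares(lambda c:np.linalg.norm(s[:,:2]-c,axis=1)-r,[0,0],loss="soft_l1",f_scale=.002); print(n,nm,len(s),np.round(f.x,4),round(float(np.median(np.abs(f.fun))),4), "x range",np.round(np.percentile(s[:,0],[2,98]),4))
E
python3 mill.py
```

```text
34.175 tcp rack [0.0044 0.0049 0.2486]
side foot 104 [-0.0003  0.0044] 0.0012 x range [-0.0256  0.0287]
side head 229 [0.0037 0.0039] 0.0024 x range [-0.0316  0.0397]
scene foot 59 [0.0032 0.0027] 0.0018 x range [-0.0285  0.0155]
scene head 112 [0.0026 0.0049] 0.0037 x range [-0.0316  0.041 ]
```

Request:
send_rows([
  [[-0.003, -0.001, 0.01], [0, 0, 0.5], -0.2],
  [[0, 0, 0.01], [0, 0, 0.5], -0.2],
  [[0, 0, 0], [0, 0, 0], -0.2],
  [[0, 0, 0], [0, 0, 0], -0.2],
])

```text
clock: 34.78
tool_pos: [0.4695, -0.3131, 0.2273]
tcp_rot: [-0.0, 0.791, 0.612, -0.0]
ft_force: [0.6, 0.4, -2.7]
grip_width: 0.0462
grasp_force: 47.0
```

```bash
cat >> mill.py <<'E'
P=[];
p=cam("side"); P=pts(p,np.ones((400,640),bool)); d=P[:,:2]-C; q=np.stack([d@v,d@u,P[:,2]],1)
s=q[(np.abs(q[:,0])<.03)&(q[:,1]<-.02)&(q[:,1]>-.13)&(q[:,2]>.11)&(q[:,2]<.1195)]
l=cv2.kmeans(s[:,:2].astype(np.float32),2,None,(3,100,1e-6),10,2)
for i in(0,1):
    t=s[l[1][:,0]==i]; print("cap",len(t),np.round(np.percentile(t,[1,99],axis=0)[:,:2],4).tolist())
E
python3 mill.py
```

```text
34.775 tcp rack [0.0028 0.0019 0.2273]
side foot 104 [-0.0022  0.0016] 0.0011 x range [-0.0278  0.0265]
side head 225 [0.0021 0.001 ] 0.0024 x range [-0.0337  0.0365]
scene foot 56 [0.0012 0.0008] 0.0014 x range [-0.0309  0.0216]
scene head 102 [0.0014 0.0014] 0.0037 x range [-0.0321  0.0343]
cap 159 [[-0.0169, -0.0767], [0.0195, -0.0359]]
cap 172 [[-0.0178, -0.1159], [0.0195, -0.0791]]
```

Run:
```python
from h import *
C=np.array([.4663,-.3143]); a=np.radians(-14.1); u=np.array([-np.sin(a),np.cos(a)]); v=np.array([np.cos(a),np.sin(a)])
for n in("wrist","scene"):
    p=cam(n); P=pts(p,np.ones((400,640),bool)); d=P[:,:2]-C; q=np.stack([d@v,d@u,P[:,2]],1)
    q=q[(np.abs(q[:,0])<.05)&(np.abs(q[:,1])<.13)]
    for nm,lo,hi in(("caps",.108,.119),("foot",.122,.14)):
        s=q[(q[:,2]>lo)&(q[:,2]<hi)]; print(n,nm,np.histogram(s[:,1],np.arange(-.12,.121,.01))[0])
        k=s[np.abs(s[:,0])<.008]
        for A,B in((.025,.0748),(.0752,.12),(-.03,.035)):
            t=k[(k[:,1]>A)&(k[:,1]<B)]
            if len(t)>5: print("  ",A,len(t),np.round(np.percentile(t[:,1],[2,98]),4))
save(cam("wrist"),"w6.png",s=1.25)
```

```text
wrist caps [  0   0   0   0   0   0   0   0   0   0   0   0   0   0   0 129 511 587
 537 310 593 669 603 142]
   0.025 944 [0.0366 0.0735]
   0.0752 1065 [0.0766 0.113 ]
wrist foot [  0   0   0   0   0   0   0   0   0   0   0   0  24 120 373   0   0   0
   0   0   0   0   0   0]
   0.025 151 [0.0256 0.0299]
   -0.03 151 [0.0256 0.0299]
scene caps [ 4  6  7 16 15  8 10  9  7  0  0  0  0  0  0  4 11 12 13 10 13 12 18 18]
   0.025 14 [0.0367 0.0714]
   0.0752 19 [0.08   0.1177]
scene foot [ 0  3  3  4  1  2  1  0  0  0  1  8  8 12 24  7  1  3  4  3  0  1  6  1]
   0.025 17 [0.0266 0.0698]
   -0.03 15 [0.0207 0.0326]
```

View pics/w6.png

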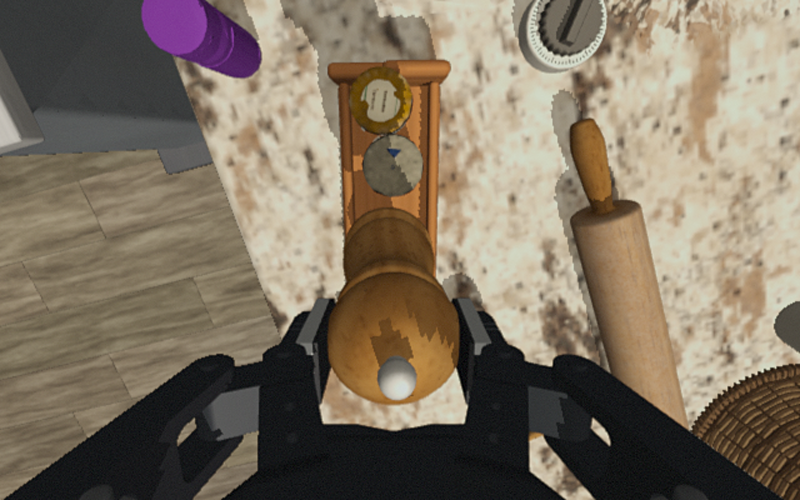

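The wrist picture shows the foot between the rails at columns 345–435. Its left edge is at +30 mm and blue's edge is at about +34 mm, so it is centred in the gap. I'll lower it.

Request:
send_rows([
  [[-0.0005, 0, 0.015], [0, 0, 0], -0.2],
  [[0, 0, 0.015], [0, 0, 0], -0.2],
  [[0, 0, 0.015], [0, 0, 0], -0.2],
  [[0, 0, 0.012], [0, 0, 0], -0.2],
  [[0, 0, 0.01], [0, 0, 0], -0.2],
  [[0, 0, 0.008], [0, 0, 0], -0.2],
  [[0, 0, 0], [0, 0, 0], -0.2],
])

```text
clock: 35.95
tool_pos: [0.469, -0.3133, 0.1518]
tcp_rot: [-0.001, 0.791, 0.611, -0.0]
ft_force: [-0.0, 0.1, -1.9]
grip_width: 0.046
grasp_force: 47.0
```

```bash
python3 mill.py
```

```text
35.95 tcp rack [0.0024 0.0016 0.1518]
side foot 38 [0.0076 0.0123] 0.0043 x range [0.0154 0.0262]
side head 200 [0.0021 0.0009] 0.0024 x range [-0.0328  0.0379]
scene foot 67 [-0.0022 -0.005 ] 0.0051 x range [-0.0273  0.    ]
scene head 103 [0.0025 0.0011] 0.0042 x range [-0.0324  0.0413]
cap 171 [[-0.0183, -0.1162], [0.0196, -0.0792]]
cap 161 [[-0.0176, -0.0744], [0.0192, -0.0202]]
```

Request:
send_rows([
  [[0, -0.001, 0.006], [0, 0, 0], -0.2],
  [[0, 0, 0.006], [0, 0, 0], -0.2],
  [[0, 0, 0.006], [0, 0, 0], -0.2],
  [[0, 0, 0.005], [0, 0, 0], -0.2],
  [[0, 0, 0.004], [0, 0, 0], -0.2],
  [[0, 0, 0.003], [0, 0, 0], -0.2],
  [[0, 0, 0], [0, 0, 0], -0.2],
  [[0, 0, 0], [0, 0, 0], -0.2],
])

```text
clock: 37.1
tool_pos: [0.4684, -0.3134, 0.1226]
tcp_rot: [0.0, 0.791, 0.612, 0.0]
ft_force: [0.2, -0.9, -2.5]
grip_width: 0.046
grasp_force: 47.0
```

Request:
send_rows([
  [[0, 0, 0.003], [0, 0, 0], -0.2],
  [[0, 0, 0.002], [0, 0, 0], -0.2],
  [[0, 0, 0.001], [0, 0, 0], -0.2],
  [[0, 0, 0.001], [0, 0, 0], -0.2],
  [[0, 0, 0], [0, 0, 0], -0.2],
  [[0, 0, 0], [0, 0, 0], -0.2],
])

```text
clock: 37.85
tool_pos: [0.4682, -0.3135, 0.116]
tcp_rot: [0.0, 0.791, 0.611, 0.0]
ft_force: [-1.7, 0.5, 4.8]
grip_width: 0.0461
grasp_force: 47.8
```

Contact with the floor at the expected height (4.8 N up). I'll release and rise.

Request:
send_rows([
  [[0, 0, -0.001], [0, 0, 0], -0.2],
  [[0, 0, 0], [0, 0, 0], 0],
  [[0, 0, 0], [0, 0, 0], 0.5],
  [[0, 0, 0], [0, 0, 0], 1],
  [[0, 0, 0], [0, 0, 0], 1],
  [[0, 0, -0.01], [0, 0, 0], 1],
  [[0, 0, -0.03], [0, 0, 0], 1],
  [[0, 0, -0.05], [0, 0, 0], 1],
  [[0, 0, -0.06], [0, 0, 0], 1],
  [[0, 0, -0.06], [0, 0, 0], 1],
  [[-0.03, 0, -0.02], [0, 0, 0], 1],
  [[-0.03, 0, 0], [0, 0, 0], 1],
  [[0, 0, 0], [0, 0, 0], 1],
  [[0, 0, 0], [0, 0, 0], 1],
])

```text
clock: 39.6
tool_pos: [0.4535, -0.3705, 0.3464]
tcp_rot: [-0.0, 0.791, 0.612, 0.0]
ft_force: [0.7, 0.6, -1.4]
grip_width: 0.0852
grasp_force: 0.0
```

```bash
python3 jars.py
python3 - <<'E'
from h import *
w=cam("wrist"); p=cam("side")
P=pts(w,np.ones((400,640),bool)); k=P[(np.abs(P[:,0]-.467)<.06)&(np.abs(P[:,1]+.313)<.05)&(P[:,2]>.15)&(P[:,2]<.2)]
print("knob",len(k),np.median(k,0),k[:,2].max())
for q in("bowl","garlic","timer"):
    r=ctrl.regions_of(p,q)[0]; Q=pts(p,r["pixels"]); print(q,np.round(r["bbox"]),np.round(np.percentile(Q,[2,98],axis=0),3).tolist())
A=cv2.resize(w["frame"],(512,320),interpolation=3); B=cv2.resize(p["frame"][215:325,270:360],(288,352)); I=np.zeros((352,800,3),np.uint8); I[:320,:512]=A; I[:,512:]=B
cv2.imwrite("pics/fin.png",I[...,::-1])
E
```

```text
((465.84918212890625, -315.17950439453125), (257.59320068359375, 93.97782897949219), 75.82115936279297)
839 world [ 0.4548 -0.3654] rack [ 0.0013 -0.0521] [0.0387 0.0392] [0.1117 0.1188]
1051 world [ 0.4827 -0.2622] rack [0.0026 0.0542] [0.0391 0.0391] [0.1142 0.119 ]
1178 world [ 0.4848 -0.2216] rack [-0.0044  0.0945] [0.0393 0.0401] [0.1122 0.1188]
790 world [ 0.4446 -0.4058] rack [ 0.0009 -0.0942] [0.04   0.0398] [0.1106 0.1187]
[ 0.45375516 -0.37012213  0.34633738] -14.51405089267205
knob 210 [ 0.46693722 -0.31233767  0.15690406] 0.16290254517314656
bowl [342. 152. 375. 177.] [[0.614, 0.177, 0.009], [0.715, 0.305, 0.054]]Traceback (most recent call last):
  File "<stdin>", line 6, in <module>
IndexError: list index out of range
```

The knob top is at 163 mm, so the mill stands upright on the rack floor. The jar positions are unchanged, as is the bowl. Handing in.

```bash
python3 -c "
from rig import ctrl
print(ctrl.job_done())"
```

```text
the job is handed in; nothing more can be done
None
```

The pepper mill stands upright in the middle of the rack, with gold and blue on its left and the two dark jars on its right, and the job was handed in at about 40 s. The last measurement put all five upright on the rack floor and the bowl unmoved; I did not re-measure the garlic or timer at the end, but the arm did not come near either.

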